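# Sweep the leftover parts into the open tray

## Task

Clear the soldering bench: with the closed fingers, gently sweep the three leftover parts (blue terminal block, orange relay, silver trimmer can) along the bench and through the open side of the blue-walled tray until each is wholly inside it. Slide them only: do not pinch, lift, press down on or flick them. Leave the standing black capacitor, the solder reel, the flux bottle and the circuit board where they stand, and finish clear of everything.

Things in the scene. Friction and masses are not known exactly. Their poses are not given: they have to be found in the camera images.
- terminal: loose blue screw terminal block, a box 36 x 26 x 20 mm high, about 35 g; origin at the centre of its underside, x along the 36 mm side, z up
- relay: loose orange relay, a box 34 x 26 x 20 mm high, about 30 g; origin at the centre of its underside, x along the 34 mm side, z up
- trimmer: loose silver trimmer can with a brass screw on top, a box 30 x 30 x 20 mm high, about 38 g; origin at the centre of its underside, z up
- tray: collecting tray fixed to the bench: three blue walls 28 mm high and 4 mm thick round a yellow floor level with the bench (no lip), inside 220 mm wide (y) and 130 mm deep (x). Origin at the centre of the floor; its x axis points from the open side (x = -65 mm) to the back wall (x = +65 mm), the side walls lie at y = -110 and +110 mm. The open side looks towards the leftover parts
- capacitor: bystander: loose black round capacitor standing upright in one row with the three parts (about 75 mm from part to part), 18 mm diameter, 30 mm high, with a silver top; origin at the centre of its underside, z up
- reel: bystander: reel of solder standing on its flange beyond the parts, 56 mm diameter, 42 mm high; origin at the centre of its underside, z up
- flux: bystander: brown flux bottle with a red cap standing to the right of the parts (towards -y), beyond the board, 36 mm diameter, 65 mm high; origin at the centre of its underside, z up
- board: bystander: yellow circuit board 100 x 100 mm with fitted parts up to 19 mm high, lying to the right of the parts (towards -y); origin at the centre of its underside, z up
- mat: thin dark mat, level with the bench (nothing to catch on), 360 x 240 mm, x along the 360 mm side, on which the parts and the capacitor lie in a row along its x; origin at its centre

How it is judged (in metres and radians):
At the end, for the whole second after the job is handed in: Terminal block, relay and trimmer all lie at rest on the tray's floor, each wholly inside (centre at least 22 mm past the open side and between the walls, not stacked: underside centre below 22 mm); capacitor, reel, flux bottle and board within 15 mm of where they stood, and upright (x of terminal in the frame of tray between -0.043 and 0.065 m and y of terminal in the frame of tray between -0.11 and 0.11 m and height (world z) of each of terminal, relay, trimmer below 0.022 m and linear speed of each of terminal, relay, trimmer below 0.02 m/s and x of relay in the frame of tray between -0.043 and 0.065 m and y of relay in the frame of tray between -0.11 and 0.11 m and x of trimmer in the frame of tray between -0.043 and 0.065 m and y of trimmer in the frame of tray between -0.11 and 0.11 m and distance of each of capacitor, reel, flux, board from where it was at the start of the episode below 0.015 m and angle between each of capacitor, reel, flux, board's own z axis and vertical below 0.3 rad); the robot touches nothing.
It fails at once if a part to be swept is lifted off the bench (height (world z) of any of terminal, relay, trimmer above 0.03 m).
It fails at once if a part to be swept is pinched or pressed hard (over 15 N from the fingers) (contact force between the fingers and terminal above 15 N or contact force between the fingers and relay above 15 N or contact force between the fingers and trimmer above 15 N).
It fails at once if a part to be swept is flicked instead of swept (faster than 0.8 m/s) (linear speed of any of terminal, relay, trimmer above 0.8 m/s).
It fails at once if the capacitor, the solder reel, the flux bottle or the circuit board is moved more than 15 mm or knocked over (distance of any of capacitor, reel, flux, board from where it was at the start of the episode above 0.015 m or angle between any of capacitor, reel, flux, board's own z axis and vertical above 0.3 rad).
It also fails if it takes over 72 s, if anything falls off the work surface, if the arm or the gripper's body presses on something with over 40 N, if the wrist force passes 120 N, or if a joint passes its speed limit or range.

## Robot

A 6-joint arm with a two-finger parallel gripper is mounted at the origin on the work surface. World frame = base frame: x ahead of the robot, y to its left, z up, the work surface at z = 0. Lengths are in mm, angles in rad, forces in N, time in s.
With the tool pointing down it reaches from about 300 to 775 mm from the base axis. Payload 14.6 kg.
Tool frame: the origin (TCP) lies on the centre line of the jaws, within the pads' length; the fingertips stand 19 mm ahead of it and the grasp point (between the pads) is the TCP (bot.tip_reach is the distance from the TCP to the fingertips, in mm); z points along the fingers, y is the line along which they close (so a half turn about z gives the same grasp; the last joint's range is limited). The gripper opens to 85 mm and grips with 20 to 120 N. Pads are 22 mm wide; open, the fingers measure 114 mm over their backs; the gripper's body (76 mm by 85 mm) begins 54 mm behind the grasp point. The pads swing forward as they close: fully open they stand 13 mm farther back than shut.
Start: joints at [-1.229, 0.3, 1.521, -0, 1.321, -0.067], TCP at [218.622, -504.672, 250.281] pointing down, gripper open.
Joint ranges: [-3.03, 3.03], [-0.79, 2.21], [0.23, 2.52], [-1.04, 4.18], [0, 3.07], [-2.55, 2.55]. Speed limits (rad/s): [2.22, 2.22, 2.57, 3.14, 3.14, 3.14].

## Interface

Orientations are given as a unit quaternion [w, x, y, z].
In Python, from rig import bot gives the robot as it stands. Calls block until the motion is done:
- bot.move_to(position, orientation): joint-space move of the TCP to a pose.
- bot.servo_line(position, attitude=None, speed=150, until_force=None): straight line of the TCP; attitude=None keeps the orientation; speed is the mean speed in mm/s. With until_force (N) it stops when the force on the tool has changed by that much, and returns True; else False.
- bot.move_joints(angles): joint-space move.
- bot.move_gripper(opening, grip_force=None): finger opening in mm; grip_force is the grip in N (None keeps the last); returns when the fingers have stopped.
- bot.dwell(seconds).
- bot.ik(position, orientation): joint angles nearest the present ones, or None.
- bot.read_state(): the state.
- bot.read_camera(name): name is "scene" or "side" or "wrist"; returns a dict with "image" (384x512x3 uint8, blue, green, red), "depth" (384x512 float32, mm along the optical axis (not along the pixel's ray), 0 where there is no reading), "fovy" (degrees; the focal length in pixels is half the picture's height over the tangent of half this angle, whatever the lens; pixels are square), "cx", "cy" (the principal point, pixels), "eye" and "attitude" of the camera in the world; the wrist camera has in their place "mount" (4x4, takes a point from camera to tool coordinates, whose origin is the TCP and whose axes are the flange's). Camera axes: x right, y down, z forward; pixel columns grow to the right and rows downward; lengths in mm; the calibration is good to about 2 mm. The wrist camera is an equidistant fisheye: a pixel r from the principal point sees the ray r / f radians off the axis. A picture is of the moment at which its call begins: read the wrist's pose just before it.
A pose or a line that the arm cannot do raises bot.MotionError and nothing moves.
- bot.finish_job(): hands the job in; it is judged then, once.
The state is a dict: "clock": time; "joint_positions": joint angles; "qvel": joint speeds; "effort": joint torques, N m; "ee_pos": TCP position; "tool_rot": TCP orientation; "ft_force": force on the tool from outside, world axes, zero at the start; "moment": the same for the moment, N m; "grip_width": finger opening in mm; "grip_force": force on a finger pad.
Only numpy, scipy, OpenCV 4.12 (cv2) and the standard library are available. Lean on these libraries where they do the work, as an engineer would, in place of code of your own. Each camera call takes 0.05 s, during which the arm holds its last target. There are 200 camera calls.

## Working session

There is one attempt and no reset: what is moved stays moved. The work goes in short steps, each a Python script; the robot and the scene stay as the last script left them, time stands still between calls to the robot, and variables do not carry over. Pictures are saved under pics/ and viewed, at most 10 in all, crops included, and the job is handed in when it is done.

```bash
ls; mkdir -p pics
python3 - <<'E'
from rig import bot
import cv2,numpy as np
for n in("scene","side"):
    c=bot.read_camera(n); cv2.imwrite(f"pics/{n}0.png",c["image"]); np.savez(f"{n}0.npz",**c)
    print(n,c["fovy"],c["cx"],c["cy"],c["eye"],c["attitude"],(c["depth"]>0).mean())
s=bot.read_state();print(s["clock"],s["ee_pos"],s["tool_rot"],bot.tip_reach)
E
```

```text
pics
scene 46.41126516112845 262.23223666448376 191.94694287263974 [1126.61543864 -382.21529894  859.06848005] [-0.271095    0.8265101   0.46860483 -0.15426622] 0.9962005615234375
side 48.708187569624464 255.52326990706018 188.66687361249006 [ 283.00651195 -727.62348934  777.30024504] [-0.36520002  0.90180966 -0.21668073  0.08011083] 0.9960784912109375
0.1 [ 218.53120478 -504.51238347  249.77268548] [-5.22310789e-04  9.79188062e-01  2.02954333e-01 -7.22255947e-05] 19.0
```

View pics/scene0.png

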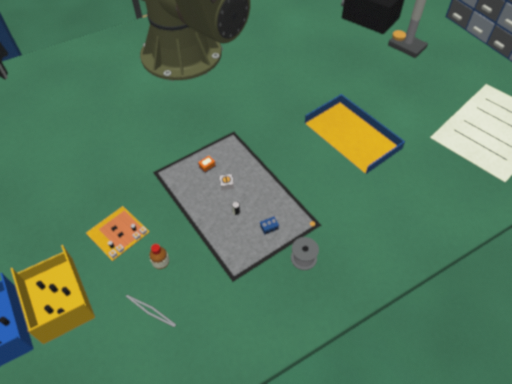

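View pics/side0.png

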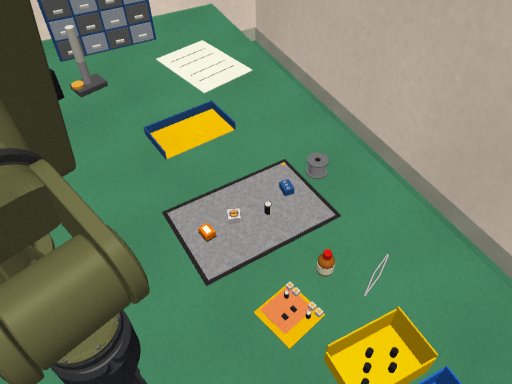

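The scene view shows the relay at (207,164), trimmer (226,181), capacitor (237,208), terminal (269,225), tray (355,133), reel (305,253), flux (159,256) and board (118,232). The side view agrees with this. Next I'll localise them.

```bash
cat > vis.py <<'E'
import numpy as np,cv2
from scipy.spatial.transform import Rotation as R
def ray(c,uv):
    uv=np.atleast_2d(uv).astype(float); f=192/np.tan(np.radians(float(c["fovy"]))/2)
    d=np.c_[(uv[:,0]-c["cx"])/f,(uv[:,1]-c["cy"])/f,np.ones(len(uv))]
    q=c["attitude"]; return d@R.from_quat([q[1],q[2],q[3],q[0]]).as_matrix().T
def plane(c,uv,z):
    d=ray(c,uv); e=np.asarray(c["eye"]); return (e+d*((z-e[2])/d[:,2])[:,None])[:,:2]
def cloud(c):
    v,u=np.mgrid[:384,:512]; d=ray(c,np.c_[u.ravel(),v.ravel()])
    return (np.asarray(c["eye"])+d*c["depth"].ravel()[:,None]).reshape(384,512,3)
E
python3 - <<'E'
from vis import *
W={"scene":dict(relay=(207,164),trimmer=(226,181),cap=(237,208),term=(269,225),reel=(305,253),flux=(159,256)),
"side":dict(relay=(207,232),trimmer=(234,214),cap=(267,208),term=(287,187),reel=(318,165),flux=(326,262))}
for n in W:
    c=dict(np.load(f"{n}0.npz")); P=cloud(c); hsv=cv2.cvtColor(c["image"],cv2.COLOR_BGR2HSV)
    print(n,"bench z",np.median(P[180:260,180:220,2]))
    for k,(u,v) in W[n].items():
        h=18 if k in("reel","flux") else 13
        p=P[v-h:v+h,u-h:u+h].reshape(-1,3); z=p[p[:,2]>6,2]; 
        top=np.percentile(z,90); t=p[(p[:,2]>top-4)]; a=p[p[:,2]>6]
        r=cv2.minAreaRect(t[:,:2].astype(np.float32))
        print(k,"top",top.round(1),"n",len(t),"c",np.round(r[0],1),"sz",np.round(r[1],1),"ang",round(r[2],1),"median",np.median(t[:,:2],0).round(1))
    y=((hsv[...,0]>15)&(hsv[...,0]<32)&(hsv[...,1]>150)&(hsv[...,2]>120)).astype(np.uint8)
    for ct in cv2.findContours(y,0,2)[0]:
        if cv2.contourArea(ct)>400:
            g=plane(c,ct[:,0],0).astype(np.float32); r=cv2.minAreaRect(g); print("yellow",np.round(r[0]),np.round(r[1]),round(r[2],1),cv2.boxPoints(r).round().tolist())
    dk=(hsv[...,2]<60).astype(np.uint8)
    b=((hsv[...,0]>100)&(hsv[...,0]<130)&(hsv[...,1]>120)).astype(np.uint8)
    for nm,m in(("dark",dk),("blue",b)):
      for ct in cv2.findContours(m,0,2)[0]:
        g=plane(c,ct[:,0],0).astype(np.float32); r=cv2.minAreaRect(g)
        if 0.01<max(r[1])/1e3 and 200<max(r[1])<420: print(nm,np.round(r[0]),np.round(r[1]),round(r[2],1),cv2.boxPoints(r).round().tolist())
E
```

```text
scene bench z 1.3338034420412441
relay top 22.6 n 108 c [ 780.3 -247. ] sz [ 36.8 742.7] ang 71.5 median [ 446.5 -135.8]
trimmer top 23.4 n 115 c [ 819.4 -241.5] sz [ 29.7 675.1] ang 67.9 median [ 522. -121.]
cap top 33.1 n 47 c [ 858.6 -262.4] sz [ 15.9 586.9] ang 64.4 median [ 603.6 -139.6]
term top 22.6 n 156 c [ 899.  -226.3] sz [ 39.8 550.4] ang 59.7 median [678.1 -96.7]
reel top 44.4 n 484 c [ 951.1 -208.3] sz [ 54.5 491.2] ang 51.6 median [781.  -73.1]
flux top 65.6 n 68 c [ 874.7 -356. ] sz [ 17.  506.2] ang 86.0 median [ 633.7 -339.6]
yellow [ 580. -561.] [191. 117.] 0.2 [[484.0, -503.0], [484.0, -620.0], [676.0, -619.0], [675.0, -502.0]]
yellow [ 512. -393.] [100. 100.] 15.5 [[450.0, -358.0], [477.0, -455.0], [573.0, -428.0], [547.0, -332.0]]
yellow [543. 237.] [217. 130.] 7.8 [[427.0, 287.0], [445.0, 158.0], [659.0, 188.0], [642.0, 317.0]]
dark [ 564. -159.] [355. 168.] 4.6 [[381.0, -89.0], [394.0, -257.0], [748.0, -229.0], [734.0, -61.0]]
dark [555. -36.] [354.  56.] 4.6 [[377.0, -22.0], [381.0, -79.0], [734.0, -50.0], [729.0, 6.0]]
dark [120. 642.] [195. 216.] 40.5 [[-24
[... 924 characters left out ...]
w [ 622. -540.] [192. 122.] 0.2 [[525.0, -479.0], [526.0, -601.0], [718.0, -601.0], [718.0, -478.0]]
yellow [ 514. -391.] [100. 101.] 15.9 [[452.0, -356.0], [480.0, -453.0], [576.0, -426.0], [548.0, -328.0]]
yellow [546. 240.] [220. 131.] 7.9 [[428.0, 290.0], [446.0, 160.0], [664.0, 190.0], [646.0, 320.0]]
dark [ 113. -268.] [217. 258.] 82.4 [[-29.0, -358.0], [226.0, -392.0], [255.0, -177.0], [-1.0, -143.0]]
dark [101. 104.] [184. 204.] 0.3 [[8.0, 206.0], [9.0, 2.0], [194.0, 3.0], [193.0, 207.0]]
dark [ 561. -123.] [359. 238.] 4.7 [[372.0, -19.0], [392.0, -257.0], [750.0, -227.0], [731.0, 10.0]]
blue [551. 264.] [245. 165.] 8.2 [[418.0, 328.0], [442.0, 165.0], [684.0, 200.0], [660.0, 363.0]]
```

```bash
cat >> vis.py <<'E'
def tops(c,xy,rad=32,lo=17,hi=27):
    P=cloud(c).reshape(-1,3); ok=c["depth"].ravel()>0
    p=P[ok&(P[:,2]>lo)&(P[:,2]<hi)&(np.hypot(P[:,0]-xy[0],P[:,1]-xy[1])<rad)]
    if len(p)<20: return None
    r=cv2.minAreaRect(p[:,:2].astype(np.float32)); return np.round(r[0],1),np.round(r[1],1),round(r[2],1),len(p)
T0=np.array([544.5,238.5]); a=np.radians(7.85)
TX=np.array([-np.sin(a),np.cos(a)]); TY=np.array([-np.cos(a),-np.sin(a)])
def w2t(p): d=np.asarray(p)[:2]-T0; return np.array([d@TX,d@TY])
def t2w(p): return T0+p[0]*TX+p[1]*TY
E
python3 - <<'E'
from vis import *
from rig import bot
for n in("scene","side"):
    c=dict(np.load(f"{n}0.npz"))
    for k,p in dict(relay=(445,-136),trimmer=(520,-121),term=(676,-97)).items(): 
        r=tops(c,p); print(n,k,r,w2t(r[0]).round())
    print("cap",tops(c,(601,-139),20,27,38))
def q(th): return [0,np.cos(th/2),np.sin(th/2),0]   # down, tool x at heading th
for p in[(440,-200),(520,-180),(690,-160),(545,230),(480,240)]:
    for h in(98,98-180,98-90): print(p,h,bot.ik([*p,26],q(np.radians(h))) is not None)
E
```

```text
scene relay (array([ 446. , -135.1]), array([27.4, 33.9]), 8.9, 120) [-357.  149.]
scene trimmer (array([ 520.4, -120.3]), array([29.6, 33.4]), 68.4, 133) [-352.   73.]
scene term (array([676.8, -96.6]), array([36. , 27.4]), 81.1, 175) [-350.  -85.]
cap (array([ 601.8, -139.5]), array([16. , 17.7]), 61.9, 48)
side relay (array([ 444.1, -135.8]), array([26.3, 35. ]), 10.2, 148) [-357.  151.]
side trimmer (array([ 518.6, -120.3]), array([35. , 29.8]), 70.7, 140) [-352.   75.]
side term (array([675.4, -95.7]), array([37. , 26.6]), 84.8, 123) [-349.  -84.]
cap (array([ 599. , -139.6]), array([16.4, 15.5]), 16.1, 43)
(440, -200) 98 True
(440, -200) -82 True
(440, -200) 8 True
(520, -180) 98 True
(520, -180) -82 False
(520, -180) 8 True
(690, -160) 98 True
(690, -160) -82 False
(690, -160) 8 True
(545, 230) 98 True
(545, 230) -82 False
(545, 230) 8 True
(480, 240) 98 True
(480, 240) -82 False
(480, 240) 8 True
```

```bash
cat > sweep.py <<'E'
from vis import *
from rig import bot
from scipy.interpolate import CubicHermiteSpline
HALF=11; Z=26; UP=120
def q(th): return [0,np.cos(th/2),np.sin(th/2),0]     # tool down, tool x at world heading th
def sweep(xy,heading,back,yend,xend=0,n=9,speed=75):
    """xy part centre (world), heading of the pushed face's inward normal (deg), back = centre to that face"""
    s=w2t(xy); h0=np.radians(heading)-np.pi/2-a
    sp=CubicHermiteSpline([s[0],xend],[s[1],yend],[np.tan(h0),0]); off=back+HALF
    def pose(x,extra=0):
        h=np.arctan(float(sp(x,1))); c=np.array([x,float(sp(x))])-(off+extra)*np.array([np.cos(h),np.sin(h)])
        return t2w(c),q(h+np.pi/2+a)
    p,o=pose(s[0],25); bot.move_to([*p,UP],o); bot.servo_line([*p,Z],speed=120)
    p,o=pose(s[0],-1); bot.servo_line([*p,Z],o,speed=40)
    for x in np.linspace(s[0],xend,n+1)[1:]:
        p,o=pose(x); bot.servo_line([*p,Z],o,speed=speed)
    p,o=pose(xend,25); bot.servo_line([*p,Z],speed=100); bot.servo_line([*p,UP],speed=200)
def look(i):
    for n in("scene","side"):
        c=bot.read_camera(n); np.savez(f"{n}{i}.npz",**c); cv2.imwrite(f"pics/{n}{i}.png",c["image"])
    s=bot.read_state(); print(s["clock"],s["ee_pos"].round(1) if hasattr(s["ee_pos"],"round") else s["ee_pos"],s["ft_force"])
E
python3 - <<'E'
from sweep import *
bot.move_gripper(0); bot.servo_line([218.5,-504.5,200]) if False else None
sweep((445,-135.5),99.5,17,60); look(1)
for n in("scene","side"):
    c=dict(np.load(f"{n}1.npz"))
    for p in(t2w((0,60)),(520,-121),(676,-96)): 
        r=tops(c,p); print(n,r, r and w2t(r[0]).round())
E
```

```text
11.5333 [491.6 177.7 118.4] [-0.05970136 -0.15633128 -0.15414974]
scene (array([485.2, 231.9]), array([27.7, 36.2]), 4.2, 99) [ 2. 60.]
scene (array([ 520.3, -120.2]), array([29.7, 34.1]), 68.2, 134) [-352.   73.]
scene (array([677.1, -96. ]), array([36.9, 27.4]), 86.8, 169) [-349.  -86.]
side (array([483.1, 231.5]), array([26.8, 36. ]), 7.5, 82) [ 1. 62.]
side (array([ 518.5, -120.6]), array([30.6, 29.9]), 71.0, 137) [-352.   75.]
side (array([674.7, -96.3]), array([36.6, 26.7]), 83.6, 119) [-349.  -83.]
```

View pics/scene1.png

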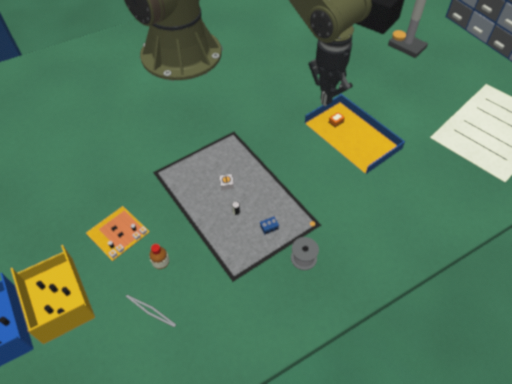

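The view shows the relay inside the tray at (337,120), where the plan put it, and the other objects unmoved. Next come the trimmer and the terminal.

Run:
```python
from sweep import *
sweep((519.5,-120.4),69.6,15,0); look(2)
for n in("scene","side"):
    c=dict(np.load(f"{n}2.npz"))
    for p in(t2w((0,60)),t2w((0,0)),(676,-96)): 
        r=tops(c,p,30); print(n,r, r and w2t(r[0]).round())
    print("cap",tops(c,(601,-139),20,27,38))
s=bot.read_state(); print(s["clock"])
r=tops(c,t2w((0,0)),30)
if r is not None and abs(w2t(r[0])).max()<12:
    sweep((676,-96.2),84,18,-65); 
    p=np.array(bot.read_state()["ee_pos"]); bot.servo_line([p[0],p[1]-60,260],speed=200); look(3)
    for n in("scene","side"):
        c=dict(np.load(f"{n}3.npz"))
        for y in(60,0,-65): r=tops(c,t2w((0,y)),30); print(n,r, r and w2t(r[0]).round())
        print("cap",tops(c,(601,-139),20,27,38),"reel",tops(c,(779,-74),40,38,50),"flux",tops(c,(631,-340),20,55,75))
```

```text
21.875 [550.7 187.9 118.2] [ 0.64080617  0.23434234 -0.01634607]
scene (array([484.9, 229.4]), array([26.5, 34.4]), 11.3, 80) [-1. 60.]
scene (array([543.7, 239.2]), array([31.2, 31.4]), 8.4, 106) [1. 1.]
scene (array([676.6, -95.8]), array([36.1, 28.8]), 82.8, 168) [-349.  -85.]
cap (array([ 601.4, -139.3]), array([15.9, 16.5]), 58.8, 46)
side (array([482.9, 231.9]), array([26.7, 40.2]), 10.6, 82) [ 2. 62.]
side (array([542.8, 240.2]), array([33., 33.]), 10.2, 82) [2. 1.]
side (array([675.7, -96.8]), array([37.9, 27.1]), 85.1, 125) [-350.  -84.]
cap (array([ 599.2, -139.5]), array([17. , 15.5]), 83.1, 43)
21.875
33.0167 [615.4 134.3 258.3] [-0.06986486 -0.83734184  0.9496045 ]
scene (array([485.2, 231.1]), array([27.7, 35.5]), 9.1, 95) [ 1. 60.]
scene (array([544.2, 239.4]), array([30.6, 31.5]), 11.3, 109) [1. 0.]
scene (array([610.6, 247.9]), array([27.4, 37.3]), 7.5, 119) [  0. -67.]
cap (array([ 600.7, -139.6]), array([16. , 16.1]), 89.8, 47) reel (array([780.3, -72.8]), array([53.9, 56.2]), 55.6, 520) flux (array([ 632.6, -339.7]), array([17.8, 16.8]), 20.2, 79)
side (array([483.1, 230.7]), array([27.3, 36.4]), 7.9, 78) [ 1. 62.]
side (array([542.3, 238.8]), array([31.1, 35.2]), 5.9, 81) [1. 2.]
side (array([608.2, 248. ]), array([28.3, 37.1]), 12.9, 77) [  1. -64.]
cap (array([ 599.1, -138.7]), array([17.4, 16.9]), 8.0, 45) reel (array([779.2, -71.9]), array([56.8, 55. ]), 11.5, 273) flux (array([ 630.1, -338.8]), array([18. , 16.3]), 63.4, 80)
```

View pics/scene3.png

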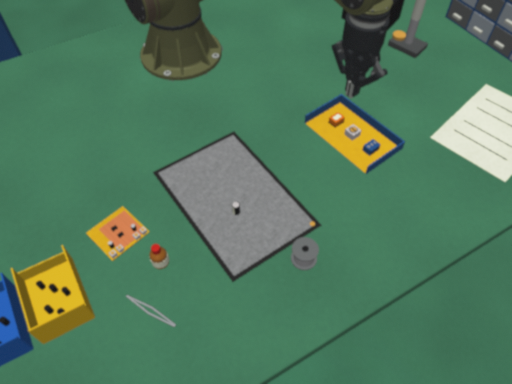

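All three parts are inside the tray, at (337,120), (352,132) and (371,147). The capacitor, reel, flux bottle and board have not moved, and the arm is clear.

```bash
python3 -c "
from rig import bot
print(bot.finish_job())"
```

```text
the job is handed in; nothing more can be done
None
```

The job is handed in at about 33 s: the relay, trimmer and terminal block lie in the tray at mid-depth, the capacitor, reel, flux bottle and board stand where they were, and the arm finished clear; the judge gave no verdict.

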